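# True up the plating board with a spirit level

## Robot

A 7-joint arm with a two-finger parallel gripper is mounted at the origin on the work surface. World frame = base frame: x ahead of the robot, y to its left, z up, the work surface at z = 0. Lengths are in mm, angles in degrees, forces in N, time in s.
With the tool pointing down it reaches from about 425 to 1025 mm from the base axis. Payload 9.4 kg.
Tool frame: the origin (TCP) lies at the centre of the arm's flange, where the gripper is bolted on; the fingertips stand 186 mm ahead of it and the grasp point (between the pads) lies 167 mm ahead of it; z points along the fingers, y is the line along which they close (so a half turn about z gives the same grasp; the last joint's range is limited). The gripper opens to 93 mm and grips with 3 to 60 N. Pads are 15 mm wide; open, the fingers measure 128 mm over their backs; the gripper's body (75 mm by 188 mm) begins 65 mm behind the grasp point.
Start: joints at [62.126, 34.337, -0.143, 91.639, 0.103, 54.024, -4.572], TCP at [288.857, -664.971, 404.718] pointing down, gripper open.
Joint ranges: [-147.43, 147.43], [-19.82, 112.94], [-74.19, 73.91], [6.32, 146.72], [-59.91, 239.91], [6.04, 106.73], [-150.56, 150.56]. Speed limits (degrees/s): [127.2, 127.2, 172.46, 172.46, 180, 180, 180].

## Interface

Orientations are given as a 3x3 rotation matrix whose columns are the frame's x, y, z axes.
In Python, from plant import env gives the robot as it stands.
- The arm moves only by the tool play_rows, never from a script. Its argument "plan" is a list of rows, each an object with "offset": the shift along the tool's x, y, z in units of 40 mm (1.0 is 40 mm), a list of three; "turn": the turn about the tool's z in units of 6 degrees (1.0 is 6 degrees); "jaw": the closure, from 0 (fully open) to 1 (shut). A call has 1 to 20 rows; each row is the pose to reach, as a shift and turn from the pose commanded when the call began, along the tool's axes at that moment; what a row does not reach only later rows make up. A row lasts 1/10 s, in which the tool goes at most 50 mm and 8.59 degrees, less where a joint would pass 70% of its speed; a pose out of reach is approached as far as the arm can. A call with a gripper value outside its range is refused whole. The fingers move at their own pace and stop on an object; the grip force is fixed at half the most. Time passes only in rows, so rows that repeat a pose let the fingers close. It gives the time, the measured TCP pose, the force, the opening and the grip force at its end, in the units of the state.
- env.observe(): the state, without advancing time (a new reading comes with each control period).
- env.grab_frame(name): name is "side" or "top" or "wrist"; returns a dict with "image" (420x560x3 uint8, red, green, blue), "z_map" (420x560 float32, mm along the optical axis (not along the pixel's ray), 0 where there is no reading), "fov_y" (degrees; the focal length in pixels is half the picture's height over the tangent of half this angle, whatever the lens; pixels are square), "cx", "cy" (the principal point, pixels), "origin" and "attitude" of the camera in the world. Camera axes: x right, y up, looking along -z (the intrinsics and any distortion apply to the point x, -y, -z); pixel columns grow to the right and rows downward; lengths in mm; the calibration is good to about 2 mm. A picture is of the moment at which its call begins.
- env.hand_in(): hands the job in; it is judged then, once.
Trained networks look in a picture, given as the dict that the camera call returned (one of the last four; its "shot" number tells which), for a name from the list of things; names that differ only in an ending like _2 or _b are one class to them, and where a whole thing is asked for, a point or a joint stands for the part that bears it (a point fixed in the world has none). Each returns a list of dicts, best first, with "confidence" (0 to 1); they miss things now and then, are a little off and sometimes report something else, mostly with a low value. They report only what shows in the picture. A call takes as long as a camera call. They do not tell look-alikes from the thing itself.
- env.spot_in(picture, label): "uv" ([column, row] in pixels, amid what is visible of it).
- env.silhouettes(picture, label): "region" (420x560 bool, what is visible of it) and "uv" ([column, row] in pixels, amid what is visible of it).
- env.mark_of(picture, label): "uv" ([column, row] in pixels: a listed point, or the origin of a listed thing).
The state is a dict: "time_s": time; "joints": joint angles; "joint_vel": joint speeds; "joint_efforts": joint torques, N m; "ee_pos": TCP position; "orientation": TCP orientation; "ft_force": force on the tool from outside, world axes, zero at the start; "wrist_torque": the same for the moment, N m; "gripper_width": opening from 0.0 (shut) to 1.0 (fully open); "finger_force": force on a finger pad.
Only numpy, scipy, OpenCV 4.12 (cv2) and the standard library are available. Lean on these libraries where they do the work, as an engineer would, in place of code of your own. Each camera call takes 0.05 s, during which the arm holds its last target. There are 200 camera calls.

## Task

Push the yellow spirit level across the plating board until it lies flat and flush along the brass rail. Then turn the red knob of the levelling foot so that the bubble sits centred between its two black lines while you press the level firmly down by its red end, which beds the board on its soft pads. Finish while still pressing the level like that, bubble centred, and leave the bowl, cloche and spatula alone.

Things in the scene. Friction and masses are not known exactly. Their poses are not given: they have to be found in the camera images.
- level: yellow spirit level, loose on the board: block 130 mm long (its y), 40 mm wide (x), 32 mm tall, about 280 g; origin at the centre of its underside. Its +y end, towards the knob, has a red top. A green window in its top (78 x 26 mm, 5 mm deep) shows a pale bubble 15 mm long and two black lines across, 10.5 mm either side of the middle.
- level_center (a point): centre of the spirit level, half-way up (16 mm above the board); axes as level
- level_pad (a point): middle of the red top of the spirit level's end, 52 mm from its middle along its +y, on the top face: the place to press down
- bubble (a joint): bubble's distance from the middle of the window along the level's +y, in m; 0 = centred, within 3 mm = between the lines, travel 29 mm. It goes to the higher end, 0.5 mm per mrad of tilt, and settles in about 1 s. At the start the knob end is too high: bubble towards the knob (+).
- rail_mid (a point): on the board: middle of the brass rail's inner face, where it meets the board's surface. The rail runs 265 mm along this point's y and stands 9 mm high; +x points from the board into the rail, z up. The board reaches 232 mm from here to its near edge and 132 mm to either side. Level flush: level_center at x = -20 mm here.
- knob_grip (a point): on the axis of the red round knob beyond the board's +y end, at the height to grip, 24 mm above the board's surface, 40 mm clear of its end. Knob 42 mm across, from 18 mm below to 14 mm above this point; z = its axis. Clockwise from above lowers the knob end: bubble goes 6.25 mm per rad away from the knob. Stiff (0.12 N m), stays put; needs 1.3 to 2.8 rad in all.
- bowl: bystander: stoneware bowl, 130 mm across, 55 mm tall, origin at the centre of its underside
- cloche: bystander: glass dome on a wooden disc, 124 mm across, 114 mm tall with its knob, origin at the centre of its underside
- spatula: bystander: small kitchen spatula lying on the counter
- board: wooden board with dark inlay, 240 x 265 mm; origin on the hinge at its -y end. Soft pads raise its knob end by 12 mrad (bubble 6 mm further to +) unless it is pressed: about 4 N on the level's red end beds it fully (hard stop), and only then does the bubble show the setting of the foot. Its surface is 52 to 65 mm above the counter.
Not all that is in view belongs to the job. Of the things shaped like the level, the yellow one is meant.

How it is judged:
By the outcome, as a careful person would: the job done as asked, in the order asked, and still so for the second after the job is handed in, while the arm keeps its last pose, push and grip.
It also fails if it takes over 72 s, if anything falls off the work surface, if the arm or the gripper's body presses on something with over 40 N, if the wrist force passes 120 N, or if a joint passes its speed limit or range.

## Working session

There is one attempt and no reset: what is moved stays moved. The work goes in short steps, Python scripts to look and compute and a tool call to move; the robot and the scene stay as the last step left them, time stands still between calls to the robot, and variables do not carry over. Pictures are saved under pics/ and viewed, at most 10 in all, crops included, and the job is handed in when it is done.

Besides the shell and the picture viewer there is one more tool, called after ">>>" as name(argument=value, ...) on one line, values as JSON. play_rows: Moves the arm, as the interface text tells. Its arguments: {"type":"object","properties":{"plan":{"type":"array"}},"required":["plan"]}

```bash
mkdir -p pics; ls; cat > h.py <<'E'
import numpy as np,cv2
from plant import env
def pt(p,u,v,z=None):
    """pixel->world; by depth, or on world plane z"""
    h,w=p["image"].shape[:2]; f=h/2/np.tan(np.radians(p["fov_y"]/2))
    d=np.array([(u-p["cx"])/f,-(v-p["cy"])/f,-1.])
    R=np.array(p["attitude"]);o=np.array(p["origin"])
    if R.shape!=(3,3): raise Exception(R)
    if z is None:
        r,c=int(round(v)),int(round(u)); m=p["z_map"][max(r-1,0):r+2,max(c-1,0):c+2]; m=m[m>0]
        return o+R@d*(np.median(m) if m.size else np.nan)
    e=R@d; return o+e*(z-o[2])/e[2]
def save(p,n,crop=None,s=1):
    im=p["image"][:,:,::-1]
    if crop: a,b,c,d=crop; im=im[b:d,a:c]
    cv2.imwrite("pics/"+n,cv2.resize(im,None,fx=s,fy=s,interpolation=cv2.INTER_CUBIC))
E
python3 - <<'E'
from h import *
np.set_printoptions(precision=1,suppress=True)
s=env.observe();print(s)
ims=[]
for n in("top","side"):
    p=env.grab_frame(n);save(p,n+"0.png");print(n,{k:v for k,v in p.items() if k not in("image","z_map")})
    for l in("level","level_center","level_pad","rail_mid","knob_grip","bowl","cloche","spatula","board"):
        r=env.mark_of(p,l)
        print(l,[(np.round(x["uv"],1),round(x["confidence"],2),pt(p,*x["uv"])) for x in r[:3]])
E
```

```text
pics
{'time_s': 0.0, 'joints': array([62.1, 34.4, -0.1, 91.7,  0.1, 54. , -4.6]), 'joint_vel': array([-0. ,  0. ,  0.1,  0.1, -0.1, -0.1,  0.1]), 'joint_efforts': array([ -0. , -76.5,   1.5, -25.2,  -0.1,   0. ,   0. ]), 'ee_pos': array([ 288.8, -664.8,  403.9]), 'orientation': array([[ 0.9,  0.4, -0. ],
       [ 0.4, -0.9,  0. ],
       [-0. , -0. , -1. ]]), 'ft_force': array([-0.5, -0.5,  0.6]), 'wrist_torque': array([0., 0., 0.]), 'finger_force': 0.0, 'gripper_width': 1.0017095972678995}
top {'fov_y': 56.206985549242994, 'cx': 279.68774640652265, 'cy': 206.03000421660045, 'origin': array([ 389.8,   13.1, 1259.4]), 'attitude': array([[ 0. ,  1. , -0.1],
       [-1. ,  0. ,  0. ],
       [ 0. ,  0.1,  1. ]]), 'shot': 1}
level [(array([313.1, 263.5]), 0.74, array([ 349.3, -113.3,   29.1])), (array([266. , 202.3]), 0.69, array([530.7,  35.8,  86.1])), (array([245.3, 265. ]), 0.56, array([341. ,  96.6,  29.3]))]
level_center [(array([264.6, 201.1]), 0.77, array([534.1,  40. ,  87.4])), (array([239.9, 266. ]), 0.73, array([337.7, 113.1,  29.6]))]
level_pad [(array([242.8, 198.4]), 0.92,
[... 1053 characters left out ...]
341.7, 110.2,  27.9])), (array([267.6, 216.9]), 0.59, array([519.7,  59. ,  90.3]))]
level_pad [(array([327.5, 231.2]), 0.75, array([394.4, -71.1,  31.4])), (array([304.1, 276.8]), 0.64, array([321.3, 137.3,  32.4])), (array([253.3, 220.5]), 0.63, array([535.7, 102. ,  91.9]))]
rail_mid [(array([238., 198.]), 0.94, array([683.9,  16.8,  66.8]))]
knob_grip [(array([224.3, 232.6]), 0.71, array([551.9, 199.1,  93.6])), (array([237.8, 200.2]), 0.47, array([679.6,  22.1,  62.8]))]
bowl []
cloche []
spatula [(array([205.6, 363.1]), 0.91, array([323.9, 473.6,   9.9]))]
board [(array([292.1, 202.2]), 0.55, array([ 557.1, -101.5,   50.6])), (array([266.8, 220.9]), 0.25, array([514.9,  67.6,  82.8]))]
```

View pics/top0.png

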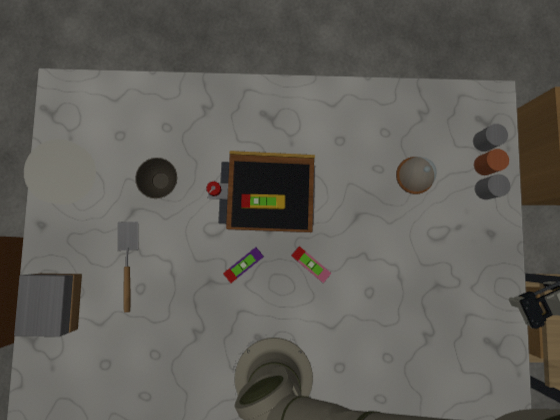

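View pics/side0.png

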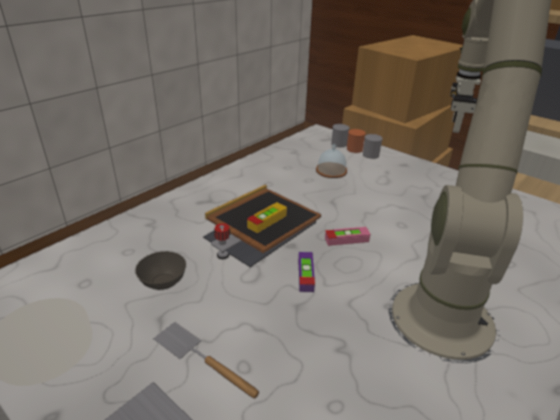

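The yellow level is on the board at top (264,201). Its red end faces the knob at (213,188), and the brass rail is the far edge at row ~154. The purple and pink levels on the counter are decoys. Next I'll measure edge angles.

```bash
cat >> h.py <<'E'
np.set_printoptions(precision=2,suppress=True)
def go(tgt,yaw):
    """print offset/turn units to reach TCP tgt with tool x at world yaw (deg), tool down"""
    s=env.observe();R=np.array(s["orientation"]);d=R.T@(np.array(tgt)-s["ee_pos"])
    cur=np.degrees(np.arctan2(R[1,0],R[0,0])); t=(cur-yaw+180)%360-180
    print("t",s["time_s"],"pos",s["ee_pos"],"yaw",cur,"F",s["ft_force"],"-> offset",d/40,"turn",t/6)
def cloud(p):
    h,w=p["image"].shape[:2]; f=h/2/np.tan(np.radians(p["fov_y"]/2))
    v,u=np.mgrid[:h,:w]; z=p["z_map"]
    c=np.stack([(u-p["cx"])/f*z,-(v-p["cy"])/f*z,-z],-1)
    return c@np.array(p["attitude"]).T+np.array(p["origin"])
def line(P):  # yaw of the long axis, mean
    m=P.mean(0);_,_,V=np.linalg.svd(P-m,full_matrices=False);a=V[0];a=a*np.sign(a[1]);return m,a
E
python3 - <<'E'
from h import *
for n in("top","side"):
    p=env.grab_frame(n);C=cloud(p)
    for l in("rail_mid","knob_grip","level","board"):
      for r in env.silhouettes(p,l)[:2]:
        m=r["region"]&(p["z_map"]>0);P=C[m]
        if l=="level" and abs(np.median(P[:,0])-530)>60: continue
        if l!="knob_grip": P=P[P[:,2]>np.percentile(P[:,2],30)]
        a=line(P[:,:2]);print(n,l,round(r["confidence"],2),m.sum(),a[0],"axis deg from +y",np.degrees(np.arctan2(-a[1][0],a[1][1])),P.min(0),P.max(0))
go([530,20,430],0)
E
```

```text
top rail_mid 0.88 6105 [573.77  55.99] axis deg from +y 75.27647666610767 [ 446.07 -110.37   55.42] [690.59 157.46  91.49]
top knob_grip 0.59 127 [565.9  193.61] axis deg from +y -56.6145824813241 [547.67 175.52  91.05] [584.06 211.64 105.27]
top knob_grip 0.22 1347 [607.2  387.29] axis deg from +y 67.31850762812017 [540.49 315.18  -1.02] [666.76 443.    61.13]
top level 0.61 617 [532.69  48.99] axis deg from +y 0.5758344022495766 [513.13 -18.42  86.1 ] [553.64 110.67  98.55]
top board 0.69 6042 [573.35  56.  ] axis deg from +y 75.15466650928722 [ 446.07 -110.37   55.45] [690.59 156.97  96.67]
side knob_grip 0.69 234 [562.02 199.73] axis deg from +y -67.31062696997294 [544.96 176.48  51.64] [585.89 215.51 102.35]
side level 0.68 594 [530.07  50.32] axis deg from +y 1.3087419692893616 [510.61 -22.58  80.09] [554.72 110.21  96.66]
side board 0.71 3500 [569.86  68.9 ] axis deg from +y 76.09567609962784 [ 444.77 -115.15   55.73] [690.65 171.34  97.61]
t 1.5 pos [ 288.86 -664.97  404.72] yaw 23.481761249910225 F [-0.18 -0.31 -0.43] -> offset [ 12.35 -13.3   -0.63] turn 3.9136268749850367
```

>>> play_rows(plan=[{"offset": [12.5,-13.7,-0.6],"turn": 3.9,"jaw": 0},{"offset": [12.5,-13.7,-0.6],"turn": 3.9,"jaw": 0},{"offset": [12.5,-13.7,-0.6],"turn": 3.9,"jaw": 0},{"offset": [12.5,-13.7,-0.6],"turn": 3.9,"jaw": 0},{"offset": [12.5,-13.7,-0.6],"turn": 3.9,"jaw": 0},{"offset": [12.5,-13.7,-0.6],"turn": 3.9,"jaw": 0},{"offset": [12.5,-13.7,-0.6],"turn": 3.9,"jaw": 0},{"offset": [12.5,-13.7,-0.6],"turn": 3.9,"jaw": 0},{"offset": [12.5,-13.7,-0.6],"turn": 3.9,"jaw": 0},{"offset": [12.5,-13.7,-0.6],"turn": 3.9,"jaw": 0},{"offset": [12.5,-13.7,-0.6],"turn": 3.9,"jaw": 0},{"offset": [12.5,-13.7,-0.6],"turn": 3.9,"jaw": 0},{"offset": [12.5,-13.7,-0.6],"turn": 3.9,"jaw": 0},{"offset": [12.5,-13.7,-0.6],"turn": 3.9,"jaw": 0},{"offset": [12.5,-13.7,-0.6],"turn": 3.9,"jaw": 0},{"offset": [12.5,-13.7,-0.6],"turn": 3.9,"jaw": 0},{"offset": [12.5,-13.7,-0.6],"turn": 3.9,"jaw": 0},{"offset": [12.5,-13.7,-0.6],"turn": 3.9,"jaw": 0}])

```text
time_s: 3.3
ee_pos: [528.7, 35.7, 428.6]
orientation: [[1.0, 0.0, -0.0], [0.0, -1.0, -0.001], [-0.0, 0.001, -1.0]]
ft_force: [-0.1, -1.3, 0.1]
gripper_width: 0.999
finger_force: 0.0
```

```bash
python3 - <<'E'
from h import *
p=env.grab_frame("wrist");save(p,"w1.png",s=1.4);print({k:v for k,v in p.items() if k not in("image","z_map")})
C=cloud(p)
for l in("rail_mid","knob_grip","level_center","level_pad","level"):
    print(l,[(np.round(x["uv"],1),round(x["confidence"],2),pt(p,*x["uv"])) for x in env.mark_of(p,l)[:3]])
hsv=cv2.cvtColor(p["image"],cv2.COLOR_RGB2HSV);H,S,V=cv2.split(hsv)
for n,m in(("yellow/green lvl",(H>20)&(H<33)&(S>150)&(V>90)),("red",((H<6)|(H>174))&(S>170)&(V>60))):
    k,lab,st,_=cv2.connectedComponentsWithStats(m.astype(np.uint8))
    for i in range(1,k):
        if st[i,4]>80:
            P=C[(lab==i)&(p["z_map"]>0)];print(n,st[i],P.mean(0),P.min(0),P.max(0))
print(env.observe()["joints"]);go([530,20,430],0)
E
```

```text
{'fov_y': 64.32645005793886, 'cx': 280.0449171390567, 'cy': 209.086485529612, 'origin': array([605.05,  36.43, 408.55]), 'attitude': array([[ 0.  ,  0.96,  0.27],
       [-1.  , -0.  ,  0.  ],
       [ 0.  , -0.27,  0.96]]), 'shot': 5}
rail_mid [(array([296.1,  31.4]), 0.6, array([678.87,  21.01,  64.43])), (array([117.1, 155.5]), 0.33, array([568.3 , 185.66,  99.85]))]
knob_grip [(array([117.3, 151.5]), 0.67, array([571.9 , 185.18,  99.46])), (array([414. , 149.6]), 0.46, array([ 568.83, -105.39,   52.75]))]
level_center [(array([229.5, 317.1]), 0.89, array([559.58,  48.1 , 340.7 ])), (array([271.1, 180.4]), 0.84, array([542.41,  44.73,  86.28])), (array([386.6, 309.9]), 0.76, array([522.7 , -10.31, 280.38]))]
level_pad [(array([361.9, 299.6]), 0.94, array([377.61, -68.36,  31.28])), (array([201.4, 345.9]), 0.93, array([554.56,  54.14, 344.34])), (array([219.9, 187.1]), 0.74, array([537.11,  94.02,  92.72]))]
level [(array([268.8, 181.3]), 0.76, array([541.56,  46.99,  86.52])), (array([231.6, 311.8]), 0.71, array([358.01,  98.77,  28.15])), (array([380.4, 307.9]), 0.65, array([362.91, -94.37,  27.06]))]
yellow/green lvl [ 208  164  132   46 2840] [538.53  23.2   86.12] [505.25 -25.26  56.31] [554.9  111.11  93.6 ]
red [  89  130   55   45 1567] [572.08 187.4   97.06] [550.8  170.08  73.45] [590.57 211.81 102.01]
red [ 205  169   28   41 1066] [534.92  95.46  92.33] [507.49  82.65  60.81] [554.47 115.27  95.48]
red [346 281  32  32 532] [382.57 -67.2   32.74] [359.71 -85.72  27.56] [521.6  -10.26 264.82]
red [195 350  22   9 111] [298.13 136.27  31.86] [289.86 121.24  30.27] [303.18 149.13  33.85]
[  -9.81   19.31   -0.29  115.57    0.15   45.12 -100.19]
t 3.6 pos [528.99  36.   428.81] yaw -0.0029815869478876707 F [0.03 0.22 0.69] -> offset [ 0.03  0.4  -0.03] turn -0.0004969311579827718
```

View pics/w1.png

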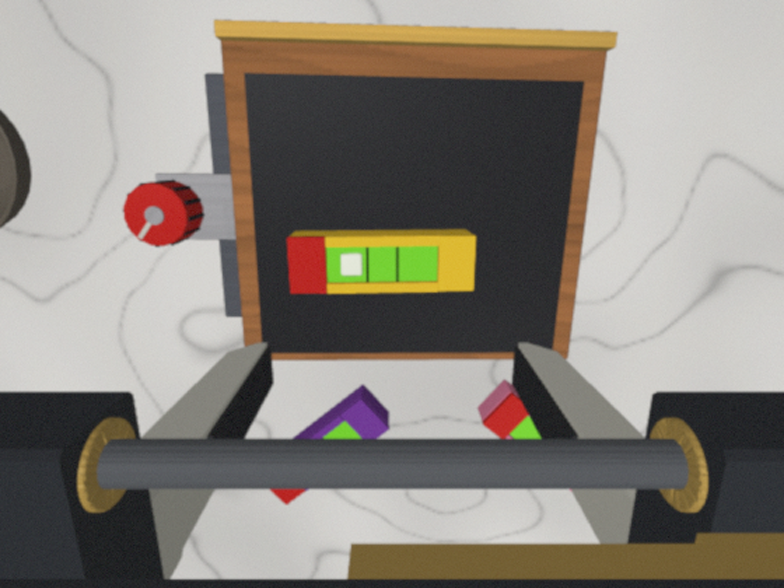

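The wrist view shows the level unobstructed: bubble at (251,189), black lines at (263,189) and (284,189), knob at (112,153) and the rail along row ~30. The rail runs nearly along world y. I'll fit its yaw and face next.

```bash
python3 - <<'E'
from h import *
p=env.grab_frame("wrist");C=cloud(p)
hsv=cv2.cvtColor(p["image"],cv2.COLOR_RGB2HSV);H,S,V=cv2.split(hsv)
lo=[]
for u in range(170,425,5):
    col=[v for v in range(8,45) if 17<H[v,u]<30 and S[v,u]>110 and V[v,u]>110]
    if col: lo.append((u,min(col),max(col)))
lo=np.array(lo);print(lo[::8]); print([ (H[v,280],S[v,280],V[v,280],round(float(C[v,280,0]),1),round(float(C[v,280,2]),1)) for v in range(12,45,2)])
Bt=np.array([pt(p,u,b+.5,63) for u,t,b in lo]);a=np.polyfit(Bt[:,1],Bt[:,0],1);r=np.polyval(a,Bt[:,1])-Bt[:,0]
print("inner base edge x=",a,"yaw",-np.degrees(np.arctan(a[0])),r.std(),Bt[:,1].min(),Bt[:,1].max())
m=(C[...,2]>50)&(C[...,2]<70)&(C[...,0]>470)&(C[...,0]<670)&(C[...,1]>-90)&(C[...,1]<140)&(V<70)
P=C[m];s=np.linalg.lstsq(np.c_[P[:,:2],np.ones(len(P))],P[:,2],rcond=None)[0];print("plane",s,[s@[x,y,1] for x,y in((540,45),(680,20),(540,-110),(540,150))])
m=(C[...,2]>s[0]*C[...,0]+s[1]*C[...,1]+s[2]+24)&(C[...,2]<110)&(C[...,0]>500)&(C[...,0]<620)&(C[...,1]>-60)&(C[...,1]<125)
m=cv2.morphologyEx(m.astype(np.uint8),cv2.MORPH_OPEN,np.ones((3,3)))>0
q=C[m][:,:2].astype(np.float32);print("level rect",cv2.minAreaRect(q),C[m][:,2].mean(),q.min(0),q.max(0))
m=(C[...,2]>70)&(C[...,2]<115)&(C[...,1]>150)&(C[...,1]<230)&(C[...,0]<620)
P=C[m];t=P[:,2]>np.percentile(P[:,2],80)-3;print("knob",cv2.minEnclosingCircle(P[t][:,:2].astype(np.float32)),np.percentile(P[:,2],[5,50,90,98]))
E
```

```text
[[170  16  29]
 [210  17  30]
 [250  18  31]
 [290  19  32]
 [330  20  33]
 [370  22  34]
 [410  23  35]]
[(np.uint8(15), np.uint8(5), np.uint8(209), 712.0, 1.0), (np.uint8(15), np.uint8(5), np.uint8(206), 710.6, -0.9), (np.uint8(20), np.uint8(8), np.uint8(202), 707.9, 2.0), (np.uint8(17), np.uint8(68), np.uint8(184), 706.3, 0.4), (np.uint8(21), np.uint8(153), np.uint8(205), 687.6, 69.7), (np.uint8(20), np.uint8(152), np.uint8(210), 686.4, 67.7), (np.uint8(21), np.uint8(149), np.uint8(203), 684.8, 67.7), (np.uint8(20), np.uint8(153), np.uint8(201), 683.0, 68.2), (np.uint8(20), np.uint8(149), np.uint8(205), 681.2, 69.1), (np.uint8(20), np.uint8(145), np.uint8(146), 679.4, 69.7), (np.uint8(17), np.uint8(146), np.uint8(133), 679.4, 61.6), (np.uint8(13), np.uint8(147), np.uint8(154), 678.4, 58.6), (np.uint8(13), np.uint8(147), np.uint8(146), 676.7, 58.5), (np.uint8(14), np.uint8(147), np.uint8(137), 675.1, 57.4), (np.uint8(12), np.uint8(140), np.uint8(142), 673.3, 57.9), (np.uint8(13), np.uint8(140), np.uint8(146), 671.6, 57.6), (np.uint8(13), np.uint8(147), np.uint8(144), 669.6, 59.3)]
inner base edge x= [  0.02 678.32] yaw -1.3423263648775954 0.2670002468113151 -94.84408870278037 139.1514493620207
plane [ 0.    0.04 56.74] [np.float64(59.31881549357748), np.float64(58.434620673886165), np.float64(52.750916547168586), np.float64(63.76803736049964)]
level rect ((534.4559326171875, 42.741424560546875), (40.64228820800781, 130.16612243652344), 0.045604899525642395) 89.13081002567989 [514.09 -22.33] [554.79 107.82]
knob ((569.884765625, 191.2796173095703), 21.625871658325195) [ 76.74  99.11 100.5  101.31]
```

>>> play_rows(plan=[{"offset": [-1.22,-0.2,1.2],"turn": 0.22,"jaw": 0},{"offset": [-1.22,-0.2,2.4],"turn": 0.22,"jaw": 0},{"offset": [-1.22,-0.2,3.2],"turn": 0.22,"jaw": 0},{"offset": [-1.22,-0.2,3.8],"turn": 0.22,"jaw": 0},{"offset": [-1.22,-0.2,4.2],"turn": 0.22,"jaw": 0},{"offset": [-1.22,-0.2,4.37],"turn": 0.22,"jaw": 0},{"offset": [-1.22,-0.2,4.37],"turn": 0.22,"jaw": 0}])

```text
time_s: 4.35
ee_pos: [480.3, 44.7, 253.3]
orientation: [[1.0, -0.022, -0.001], [-0.022, -1.0, -0.0], [-0.001, 0.0, -1.0]]
ft_force: [0.5, 0.3, 0.3]
gripper_width: 1.002
finger_force: 0.0
```

>>> play_rows(plan=[{"offset": [0.4,0,0],"turn": 0,"jaw": 0},{"offset": [0.6,0,0],"turn": 0,"jaw": 0},{"offset": [0.8,0,0],"turn": 0,"jaw": 0},{"offset": [1.0,0,0],"turn": 0,"jaw": 0},{"offset": [1.2,0,0],"turn": 0,"jaw": 0},{"offset": [1.4,0,0],"turn": 0,"jaw": 0},{"offset": [1.6,0,0],"turn": 0,"jaw": 0},{"offset": [1.8,0,0],"turn": 0,"jaw": 0},{"offset": [2.0,0,0],"turn": 0,"jaw": 0},{"offset": [2.2,0,0],"turn": 0,"jaw": 0},{"offset": [2.4,0,0],"turn": 0,"jaw": 0},{"offset": [2.6,0,0],"turn": 0,"jaw": 0},{"offset": [2.8,0,0],"turn": 0,"jaw": 0},{"offset": [3.0,0,0],"turn": 0,"jaw": 0},{"offset": [3.2,0,0],"turn": 0,"jaw": 0},{"offset": [3.35,0,0],"turn": 0,"jaw": 0},{"offset": [3.5,0,0],"turn": 0,"jaw": 0},{"offset": [3.6,0,0],"turn": 0,"jaw": 0}])

```text
time_s: 6.15
ee_pos: [624.8, 41.7, 253.9]
orientation: [[1.0, -0.022, 0.0], [-0.022, -1.0, 0.0], [0.0, -0.0, -1.0]]
ft_force: [-1.8, 0.0, 1.2]
gripper_width: 1.004
finger_force: 1.0
```

```bash
python3 - <<'E'
from h import *
go([631.8,41,253.3],-1.34)
p=env.grab_frame("wrist");save(p,"w2.png")
E
```

```text
t 6.15 pos [624.8   41.67 253.86] yaw -1.2423351269169567 F [-1.76  0.03  1.19] -> offset [0.18 0.01 0.01] turn 0.016277478847172233
```

View pics/w2.png

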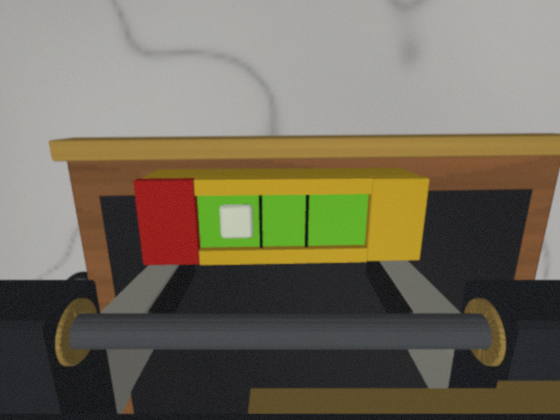

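The picture shows both fingers square behind the level (near edge at row ~260), about 8 mm short of the rail. I'll ease in the rest.

>>> play_rows(plan=[{"offset": [0.05,0,0],"turn": 0,"jaw": 0},{"offset": [0.1,0,0],"turn": 0,"jaw": 0},{"offset": [0.13,0,0],"turn": 0,"jaw": 0},{"offset": [0.16,0,0],"turn": 0,"jaw": 0},{"offset": [0.18,0,0],"turn": 0,"jaw": 0}])

```text
time_s: 6.7
ee_pos: [630.7, 41.6, 253.7]
orientation: [[1.0, -0.021, -0.002], [-0.021, -1.0, -0.0], [-0.002, 0.0, -1.0]]
ft_force: [-6.6, 1.5, 3.0]
gripper_width: 0.997
finger_force: 3.1
```

>>> play_rows(plan=[{"offset": [0.03,0,0],"turn": 0,"jaw": 0},{"offset": [0.05,0,0],"turn": 0,"jaw": 0}])

```text
time_s: 6.9
ee_pos: [631.5, 41.8, 253.2]
orientation: [[1.0, -0.02, -0.006], [-0.02, -1.0, -0.0], [-0.006, 0.001, -1.0]]
ft_force: [-10.2, 1.3, 1.7]
gripper_width: 0.997
finger_force: 5.0
```

>>> play_rows(plan=[{"offset": [0.04,0,0],"turn": 0,"jaw": 0},{"offset": [0.06,0,0],"turn": 0,"jaw": 0},{"offset": [0.06,0,0],"turn": 0,"jaw": 0}])

```text
time_s: 7.2
ee_pos: [632.5, 41.9, 252.6]
orientation: [[1.0, -0.019, -0.01], [-0.019, -1.0, -0.001], [-0.01, 0.001, -1.0]]
ft_force: [-13.1, 0.7, 3.4]
gripper_width: 1.003
finger_force: 6.8
```

>>> play_rows(plan=[{"offset": [-0.2,0,0],"turn": 0,"jaw": 0},{"offset": [-0.8,0,-0.5],"turn": 0,"jaw": 0},{"offset": [-1.5,0,-1.5],"turn": 0,"jaw": 0},{"offset": [-2.5,0,-2.5],"turn": 0,"jaw": 0},{"offset": [-2.5,0,-3.5],"turn": 0,"jaw": 0},{"offset": [-2.5,0,-3.75],"turn": 0,"jaw": 0},{"offset": [-2.5,0,-3.75],"turn": 0,"jaw": 0}])

```text
time_s: 7.9
ee_pos: [536.6, 43.6, 406.3]
orientation: [[1.0, -0.022, 0.006], [-0.022, -1.0, 0.001], [0.006, -0.001, -1.0]]
ft_force: [0.3, -0.6, -0.0]
gripper_width: 1.003
finger_force: 0.0
```

```bash
cat > meas.py <<'E'
from h import *
def rail_level(p):
    C=cloud(p);H,S,V=cv2.split(cv2.cvtColor(p["image"],cv2.COLOR_RGB2HSV))
    Z=C[...,2]-(.0423*C[...,1]+57)
    m=(Z>22)&(Z<45)&(C[...,0]>500)&(C[...,0]<700)&(C[...,1]>-60)&(C[...,1]<130)
    m=cv2.morphologyEx(m.astype(np.uint8),cv2.MORPH_OPEN,np.ones((3,3)))>0
    r=cv2.minAreaRect(C[m][:,:2].astype(np.float32));print("level",r,C[m][:,2].mean())
    m=(Z>5)&(Z<14)&(C[...,0]>660)&(C[...,0]<710)&(abs(C[...,1]-20)<120)&(S>100)
    print("rail",cv2.minAreaRect(C[m][:,:2].astype(np.float32)))
def bubble(p,n=None):
    """bubble mm along the level's +y from line middle, by pixels along the window"""
    H,S,V=cv2.split(cv2.cvtColor(p["image"],cv2.COLOR_RGB2HSV))
    g=(H>40)&(H<75)&(S>120)&(V>80)
    k,lab,st,cen=cv2.connectedComponentsWithStats(cv2.morphologyEx(g.astype(np.uint8),cv2.MORPH_CLOSE,np.ones((9,15))))
    i=max(range(1,k),key=lambda i:st[i,4]);x,y,w,h,_=st[i]
    rows=slice(y+h//3,y+2*h//3+1);a=p["image"][rows,x:x+w].astype(float)
    b=a[:,:,0].mean(0);d=a[:,:,1].mean(0)   # red channel: bubble bright; green: lines dark
    bu=np.where(b>150)[0];ln=np.where(d<.6*np.median(d))[0];ln=ln[(ln>4)&(ln<w-5)]
    print("window",x,y,w,h,"bubble px",bu.min()+x if bu.size else None,bu.max()+x if bu.size else None,"lines",ln+x)
E
python3 - <<'E'
from meas import *
p=env.grab_frame("wrist");rail_level(p);bubble(p);save(p,"w3.png")
s=env.observe();print(s["joints"]);go([569.9,191.3,400],178.66)
C=cloud(p);m=(C[...,2]>70)&(C[...,2]<115)&(C[...,1]>150)&(C[...,1]<230)&(C[...,0]<620)&(C[...,0]>530)
P=C[m];t=P[:,2]>96;print("knob",cv2.minEnclosingCircle(P[t][:,:2].astype(np.float32)),np.percentile(P[:,2],[5,50,90,98]))
E
```

```text
level ((659.2577514648438, 39.30393600463867), (129.87889099121094, 40.32975387573242), 89.01945495605469) 89.09077043078298
rail ((683.6353759765625, 20.03504180908203), (239.92044067382812, 10.018060684204102), 89.1551513671875)
window 235 42 95 32 bubble px 235 329 lines [270 295]
[ -10.09   21.54   -0.81  116.22    0.45   42.05 -102.43]
t 7.95 pos [536.32  43.6  404.55] yaw -1.2537630104589796 F [-0.59  0.23 -0.2 ] -> offset [ 0.76 -3.71  0.12] turn -29.98562716840983
knob ((569.8804321289062, 191.9271240234375), 22.022682189941406) [ 76.66  99.04 100.49 101.4 ]
```

View pics/w3.png

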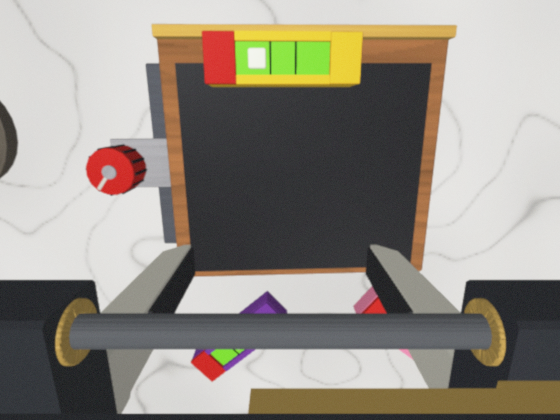

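The level lies flush: its far face is at x≈679.4 and the rail face at ≈679.2, with matching yaw. The bubble is at (257,58) and the lines' middle at 282.5, so it reads about +21.5 mm unpressed. Target unpressed is +6 mm, which means turning about 2.5 rad clockwise. Next I go over the knob, winding the wrist back.

>>> play_rows(plan=[{"offset": [0.1,-0.4,0],"turn": -1.4,"jaw": 0.25},{"offset": [0.2,-0.8,0],"turn": -2.8,"jaw": 0.25},{"offset": [0.3,-1.2,0],"turn": -4.2,"jaw": 0.25},{"offset": [0.4,-1.6,0],"turn": -5.6,"jaw": 0.25},{"offset": [0.5,-2.0,0],"turn": -7,"jaw": 0.25},{"offset": [0.6,-2.4,0],"turn": -8.4,"jaw": 0.25},{"offset": [0.7,-2.8,0],"turn": -9.8,"jaw": 0.25},{"offset": [0.76,-3.2,0],"turn": -11.2,"jaw": 0.25},{"offset": [0.76,-3.71,0],"turn": -12.6,"jaw": 0.25},{"offset": [0.76,-3.71,0],"turn": -14,"jaw": 0.25},{"offset": [0.76,-3.71,0],"turn": -15.4,"jaw": 0.25},{"offset": [0.76,-3.71,0],"turn": -16.8,"jaw": 0.25},{"offset": [0.76,-3.71,0],"turn": -18.2,"jaw": 0.25},{"offset": [0.76,-3.71,0],"turn": -19.6,"jaw": 0.25},{"offset": [0.76,-3.71,0],"turn": -21,"jaw": 0.25},{"offset": [0.76,-3.71,0],"turn": -22.4,"jaw": 0.25},{"offset": [0.76,-3.71,0],"turn": -23.8,"jaw": 0.25},{"offset": [0.76,-3.71,0],"turn": -25.2,"jaw": 0.25},{"offset": [0.76,-3.71,0],"turn": -26.6,"jaw": 0.25},{"offset": [0.76,-3.71,0],"turn": -28,"jaw": 0.25}])

```text
time_s: 9.95
ee_pos: [569.8, 191.2, 401.6]
orientation: [[-0.975, 0.223, -0.003], [0.223, 0.975, 0.001], [0.003, 0.001, -1.0]]
ft_force: [0.1, -0.6, -0.5]
gripper_width: 0.747
finger_force: 0.0
```

```bash
python3 - <<'E'
from h import *
s=env.observe();print(s["joints"],s["gripper_width"]);go([569.9,191.6,255.5],166.74)
for n in ("wrist","top"):
    p=env.grab_frame(n);C=cloud(p);H,S,V=cv2.split(cv2.cvtColor(p["image"],cv2.COLOR_RGB2HSV))
    m=(C[...,2]>70)&(C[...,2]<115)&(C[...,1]>160)&(C[...,1]<225)&(C[...,0]<620)&(C[...,0]>530)&(S>120)
    P=C[m]
    if len(P): print(n,len(P),cv2.minEnclosingCircle(P[P[:,2]>96][:,:2].astype(np.float32)) if (P[:,2]>96).any() else 0,np.percentile(P[:,2],[5,50,90,98]))
E
```

```text
[  7.    32.58 -46.47 106.59  28.86  53.46  24.32] 0.74684324744398
t 9.95 pos [569.83 191.15 401.64] yaw 167.10064469015364 F [ 0.08 -0.61 -0.51] -> offset [-0.01  0.01  3.65] turn 0.060107448358939074
wrist 1585 ((569.9407958984375, 192.54693603515625), 21.573740005493164) [ 86.87  99.4  100.43 101.02]
```

>>> play_rows(plan=[{"offset": [0,0.02,1.2],"turn": 0,"jaw": 0.25},{"offset": [0,0.02,2.2],"turn": 0,"jaw": 0.25},{"offset": [0,0.02,2.8],"turn": 0,"jaw": 0.25},{"offset": [0,0.02,3.2],"turn": 0,"jaw": 0.25},{"offset": [0,0.02,3.5],"turn": 0,"jaw": 0.25},{"offset": [0,0.02,3.65],"turn": 0,"jaw": 0.25},{"offset": [0,0.02,3.65],"turn": 0,"jaw": 0.25}])

```text
time_s: 10.75
ee_pos: [569.7, 192.2, 257.7]
orientation: [[-0.973, 0.23, -0.0], [0.23, 0.973, 0.0], [0.0, 0.0, -1.0]]
ft_force: [0.1, 0.2, 0.3]
gripper_width: 0.75
finger_force: 0.0
```

>>> play_rows(plan=[{"offset": [0,0,0],"turn": 0,"jaw": 1},{"offset": [0,0,0],"turn": 0,"jaw": 1},{"offset": [0,0,0],"turn": 0,"jaw": 1},{"offset": [0,0,0],"turn": 0,"jaw": 1},{"offset": [0,0,0],"turn": 0,"jaw": 1},{"offset": [0,0,0],"turn": 0,"jaw": 1}])

```text
time_s: 11.35
ee_pos: [569.8, 192.2, 258.4]
orientation: [[-0.973, 0.229, 0.001], [0.229, 0.973, 0.0], [-0.001, 0.0, -1.0]]
ft_force: [-0.2, -0.5, 4.9]
gripper_width: 0.445
finger_force: 30.0
```

>>> play_rows(plan=[{"offset": [0,0,0.01],"turn": 1,"jaw": 1},{"offset": [0,0,0.02],"turn": 2,"jaw": 1},{"offset": [0,0,0.03],"turn": 3,"jaw": 1},{"offset": [0,0,0.04],"turn": 4,"jaw": 1},{"offset": [0,0,0.05],"turn": 5,"jaw": 1},{"offset": [0,0,0.06],"turn": 6,"jaw": 1},{"offset": [0,0,0.07],"turn": 7,"jaw": 1},{"offset": [0,0,0.08],"turn": 8,"jaw": 1},{"offset": [0,0,0.08],"turn": 8,"jaw": 1},{"offset": [0,0,0.08],"turn": 8,"jaw": 1}])

```text
time_s: 12.35
ee_pos: [569.8, 192.5, 255.0]
orientation: [[-0.484, 0.875, 0.001], [0.875, 0.484, 0.001], [0.0, 0.001, -1.0]]
ft_force: [0.8, 1.0, 3.3]
gripper_width: 0.446
finger_force: 29.9
```

```bash
python3 - <<'E'
from meas import *
s=env.observe();print(s["joints"],s["gripper_width"],s["wrist_torque"]);go(s["ee_pos"],0)
p=env.grab_frame("top");save(p,"t4.png",(180,120,340,250),5);bubble(p)
E
```

```text
[ -7.56  39.16 -24.82 113.71  28.97  33.17 -23.2 ] 0.44605298075672273 [ 0.35 -0.08 -0.18]
t 12.35 pos [569.78 192.54 254.97] yaw 118.93446405966148 F [0.77 0.96 3.27] -> offset [0. 0. 0.] turn 19.822410676610247
window 253 156 25 9 bubble px None None lines []
```

View pics/t4.png

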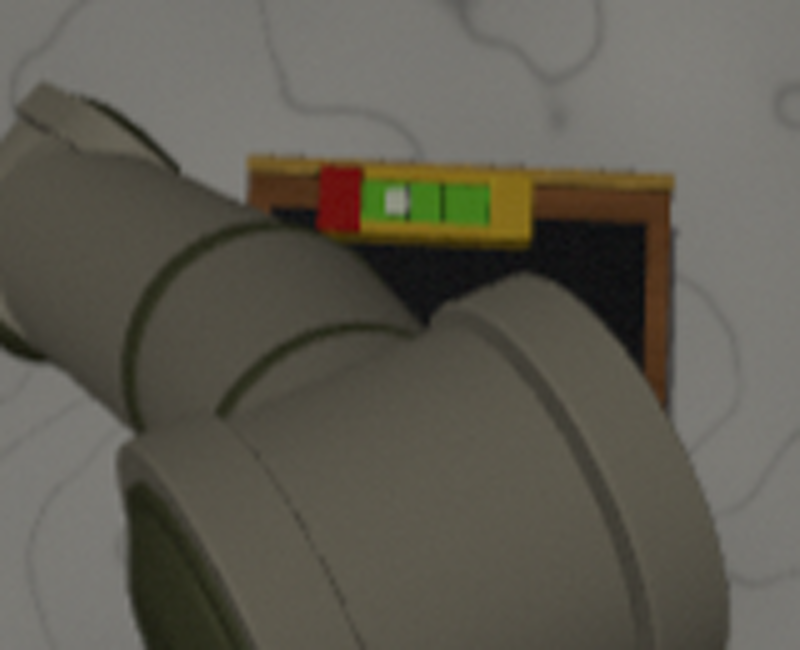

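The knob is turning: the bubble at (396,200) in the crop, against a line middle of 425, reads about +17 mm and is still settling. I'll keep turning.

>>> play_rows(plan=[{"offset": [0,0,0.01],"turn": 1,"jaw": 1},{"offset": [0,0,0.02],"turn": 2,"jaw": 1},{"offset": [0,0,0.03],"turn": 3,"jaw": 1},{"offset": [0,0,0.04],"turn": 4,"jaw": 1},{"offset": [0,0,0.05],"turn": 5,"jaw": 1},{"offset": [0,0,0.06],"turn": 6,"jaw": 1},{"offset": [0,0,0.07],"turn": 7,"jaw": 1},{"offset": [0,0,0.08],"turn": 8,"jaw": 1},{"offset": [0,0,0.09],"turn": 9,"jaw": 1},{"offset": [0,0,0.1],"turn": 10,"jaw": 1},{"offset": [0,0,0.11],"turn": 11,"jaw": 1},{"offset": [0,0,0.12],"turn": 12,"jaw": 1},{"offset": [0,0,0.13],"turn": 13,"jaw": 1},{"offset": [0,0,0.14],"turn": 14,"jaw": 1},{"offset": [0,0,0.15],"turn": 15,"jaw": 1},{"offset": [0,0,0.16],"turn": 16,"jaw": 1},{"offset": [0,0,0.16],"turn": 16,"jaw": 1},{"offset": [0,0,0.16],"turn": 16,"jaw": 1},{"offset": [0,0,0.16],"turn": 16,"jaw": 1},{"offset": [0,0,0.16],"turn": 16,"jaw": 1}])

```text
time_s: 14.4
ee_pos: [569.8, 193.1, 248.4]
orientation: [[0.92, 0.392, 0.0], [0.392, -0.92, 0.002], [0.001, -0.001, -1.0]]
ft_force: [1.9, 6.4, 2.4]
gripper_width: 0.445
finger_force: 30.0
```

```bash
cat >> meas.py <<'E'
def bub(p):
    """metric: window plane z from level; finds bubble & lines along level y"""
    C=cloud(p);H,S,V=cv2.split(cv2.cvtColor(p["image"],cv2.COLOR_RGB2HSV));I=p["image"].astype(float)
    near=(abs(C[...,0]-659)<14)&(abs(C[...,1]-39)<45)&(C[...,2]>70)&(C[...,2]<105)
    a=(S<70)&(V>110)&near
    k,l,st,cen=cv2.connectedComponentsWithStats(a.astype(np.uint8))
    if k<2: print("no bubble");return
    i=1+np.argmax(st[1:,4]);uv=cen[i];w=pt(p,*uv,86);print("bubble uv",uv,st[i],"world",w,"off from level centre y39.3:",w[1]-39.3)
    v=int(round(uv[1]));u0,u1=[int(round(x)) for x in (uv[0]-60,uv[0]+60)]
    print("G row",u0,p["image"][v,max(u0,0):u1,1])
E
python3 - <<'E'
from meas import *
s=env.observe();print(s["joints"],s["gripper_width"],s["wrist_torque"]);go(s["ee_pos"],0)
for n in("top","wrist"):
    p=env.grab_frame(n);bub(p)
E
```

```text
[-24.84  37.81   1.09 115.02  -1.63  27.12 -89.46] 0.44540974720659576 [ 1.35 -0.01 -0.14]
t 14.4 pos [569.8  193.12 248.38] yaw 23.068275419199107 F [1.94 6.36 2.43] -> offset [0. 0. 0.] turn 3.844712569866516
bubble uv [262.39 160.22] [261 158   4   5  18] world [659.26  49.57  86.  ] off from level centre y39.3: 10.272910114822473
G row 202 [ 61  59  58  54  73  94  99  63  51  47  47  39  34  32  29 101 128 134
 131 133 133 132 132 133 133 132 124  87  53  36  30  27  27  31  52  56
  55  55  55  53  53  32  19  18  20  18  22  19  19  20 121 133 133 133
 132 133 132 133 145 154 156 155 156 119 127 132  85 123 131 132 132 132
 131 132 132 110 114 115 114 116 115 116 113 123  74  57  57  58  57  57
  57  56  57  58  59  58  57  57  57  56  56  57  57  54  55  57  56  56
  56  55  56  56 120 131 130 130 131 130 131 131]
no bubble
```

>>> play_rows(plan=[{"offset": [0,0,0.16],"turn": 0,"jaw": 0.25},{"offset": [0,0,0.16],"turn": 0,"jaw": 0.25},{"offset": [0,0,0.16],"turn": 0,"jaw": 0.25},{"offset": [0,0,0.16],"turn": 0,"jaw": 0.25},{"offset": [0,0,-1],"turn": 0,"jaw": 0.25},{"offset": [0,0,-2],"turn": 0,"jaw": 0.25},{"offset": [0,0,-3],"turn": 0,"jaw": 0.25},{"offset": [0.3,0.8,-3],"turn": 1,"jaw": 1},{"offset": [0.6,1.6,-3],"turn": 2,"jaw": 1},{"offset": [0.8,2.4,-3],"turn": 3,"jaw": 1},{"offset": [1.06,3.2,-2.5],"turn": 4.06,"jaw": 1},{"offset": [1.06,3.2,-2],"turn": 4.06,"jaw": 1},{"offset": [1.06,3.2,-1.54],"turn": 4.06,"jaw": 1},{"offset": [1.06,3.2,-1.54],"turn": 4.06,"jaw": 1},{"offset": [1.06,3.2,-1.54],"turn": 4.06,"jaw": 1}])

```text
time_s: 16.0
ee_pos: [658.2, 90.4, 310.0]
orientation: [[1.0, -0.028, -0.001], [-0.028, -1.0, -0.0], [-0.001, 0.0, -1.0]]
ft_force: [0.4, -1.2, 0.3]
gripper_width: 0.11
finger_force: 0.0
```

```bash
python3 - <<'E'
from meas import *
s=env.observe();print(s["joints"],s["gripper_width"]);go([659,93,290],-1.3)
p=env.grab_frame("wrist");save(p,"w5.png");bub(p)
E
```

```text
[-17.9   36.46   8.05 104.88  -7.56  39.22 -97.12] 0.10956943959266023
t 16.0 pos [658.25  90.43 309.99] yaw -1.579805779668894 F [ 0.36 -1.17  0.28] -> offset [ 0.02 -0.06  0.5 ] turn -0.04663429661148181
bubble uv [346.46 230.33] [335 219  24  23 491] world [660.86  47.9   86.  ] off from level centre y39.3: 8.595918956400524
G row 286 [ 30  32  32  29  38  35  28  30  30  51 118 158 159 160 163 158 161 160
 159 161 160 162 161 162 159 161 162 161 159 162 161 161 160 161 160 162
 161 164 162 164 160 163 161 165 161 162 164 163 150 148 165 180 186 187
 187 189 189 187 187 187 189 185 188 188 189 187 188 185 187 189 180 162
 159 160 162 164 163 161 161 162 161 161 161 159 141  93  50  96 142 160
 162 160 163 162 164 162 159 161 161 161 160 160 162 161 160 160 161 162
 161 161 160 161 164 163 164 163 160 161 162 159]
```

View pics/w5.png

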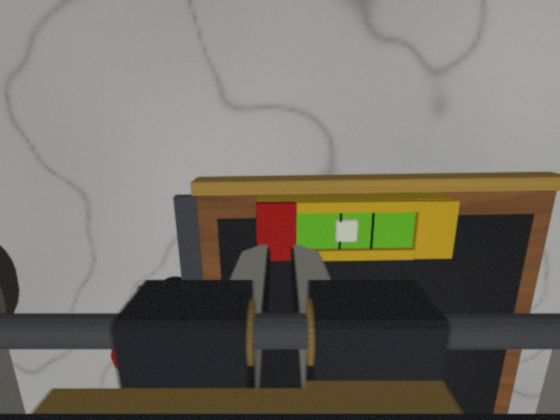

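The bubble spans columns 335–358 (centre 346.5), with the lines at ~340 and 372. That is about +6.3 mm unpressed, so pressing should centre it. The closed fingers are over the red end, so I'll press down gently.

>>> play_rows(plan=[{"offset": [0.02,-0.06,0.3],"turn": 0,"jaw": 1},{"offset": [0.02,-0.06,0.6],"turn": 0,"jaw": 1},{"offset": [0.02,-0.06,0.75],"turn": 0,"jaw": 1},{"offset": [0.02,-0.06,0.85],"turn": 0,"jaw": 1},{"offset": [0.02,-0.06,0.9],"turn": 0,"jaw": 1},{"offset": [0.02,-0.06,0.95],"turn": 0,"jaw": 1}])

```text
time_s: 16.65
ee_pos: [659.2, 92.9, 271.9]
orientation: [[1.0, -0.028, -0.0], [-0.028, -1.0, 0.0], [-0.0, -0.0, -1.0]]
ft_force: [-1.1, 1.6, 2.0]
gripper_width: 0.006
finger_force: 1.0
```

>>> play_rows(plan=[{"offset": [0,0,0.03],"turn": 0,"jaw": 1},{"offset": [0,0,0.06],"turn": 0,"jaw": 1},{"offset": [0,0,0.09],"turn": 0,"jaw": 1},{"offset": [0,0,0.09],"turn": 0,"jaw": 1}])

```text
time_s: 17.05
ee_pos: [659.1, 93.0, 270.0]
orientation: [[1.0, -0.028, 0.001], [-0.028, -1.0, 0.001], [0.001, -0.001, -1.0]]
ft_force: [-5.3, 1.2, 14.4]
gripper_width: 0.007
finger_force: 7.5
```

>>> play_rows(plan=[{"offset": [0,0,0.01],"turn": 0,"jaw": 1},{"offset": [0,0,0.01],"turn": 0,"jaw": 1},{"offset": [0,0,0.01],"turn": 0,"jaw": 1},{"offset": [0,0,0.01],"turn": 0,"jaw": 1},{"offset": [0,0,0.01],"turn": 0,"jaw": 1},{"offset": [0,0,0.01],"turn": 0,"jaw": 1},{"offset": [0,0,0.01],"turn": 0,"jaw": 1},{"offset": [0,0,0.01],"turn": 0,"jaw": 1},{"offset": [0,0,0.01],"turn": 0,"jaw": 1},{"offset": [0,0,0.01],"turn": 0,"jaw": 1},{"offset": [0,0,0.01],"turn": 0,"jaw": 1},{"offset": [0,0,0.01],"turn": 0,"jaw": 1},{"offset": [0,0,0.01],"turn": 0,"jaw": 1},{"offset": [0,0,0.01],"turn": 0,"jaw": 1},{"offset": [0,0,0.01],"turn": 0,"jaw": 1}])

```text
time_s: 18.55
ee_pos: [659.1, 93.1, 270.0]
orientation: [[1.0, -0.028, 0.001], [-0.028, -1.0, 0.001], [0.001, -0.001, -1.0]]
ft_force: [-5.9, -0.0, 17.1]
gripper_width: 0.008
finger_force: 8.9
```

```bash
python3 - <<'E'
from meas import *
p=env.grab_frame("wrist");save(p,"w6.png",s=1.4);bub(p);rail_level(p)
p=env.grab_frame("top");bub(p);go([659,93,270],-1.3)
E
```

```text
bubble uv [376.36 255.2 ] [363 242  28  28 705] world [662.03  42.6   86.  ] off from level centre y39.3: 3.297391879641978
G row 316 [152 153 150 152 153 150 153 151 153 150 153 151 149 152 154 154 151 154
 151 154 154 153 152 155 154 152 154 152 153 153 152 153 153 153 152 151
 151 149 119  56  39  90 135 152 154 152 148 144 156 166 176 177 177 178
 179 176 178 178 176 178 179 178 178 177 178 176 176 179 180 179 180 176
 171 159 152 152 143 109  44  29 101 139 149 151 154 155 155 153 153 155
 156 152 151 152 152 151 154 152 153 151 154 154 152 152 150 154 155 150
 153 153 150 150 153 152 156 152 152 156 154 153]
level ((659.5357666015625, 42.351478576660156), (131.87644958496094, 40.69668960571289), 88.94112396240234) 84.75953372457018
rail ((683.5178833007812, 18.164169311523438), (176.47682189941406, 11.25400161743164), 89.60553741455078)
bubble uv [264.5 161. ] [263 161   4   1   4] world [656.99  43.11  86.  ] off from level centre y39.3: 3.8075315698821086
G row 204 [124  96  57  59  75  77  79  80  81  81  81  81  81  82  80  80  82  81
  79  81  78  80  79  79  78  78  78  78  76  77  76  76  75  74  74  74
  74  72  70  71  69  69  69  68  67  65  67  65  64  61  55  44  34  35
  49  70  64  60  97 116 117 117 120  75  33  24  28  27  24  26  39  29
  26  23  41 106 114 114 113 112 113 101  66  52  53  51  52  55  54  52
  51  50  53  54  52  53  53  52  55  51  52  52  54  55  52  56  53  55
  57  51 118 126 126 128 127 128 127 127 128 127]
t 18.65 pos [659.08  93.09 269.97] yaw -1.5893664553292797 F [-5.11  1.27 16.77] -> offset [-0.  0. -0.] turn -0.04822774255488108
```

View pics/w6.png

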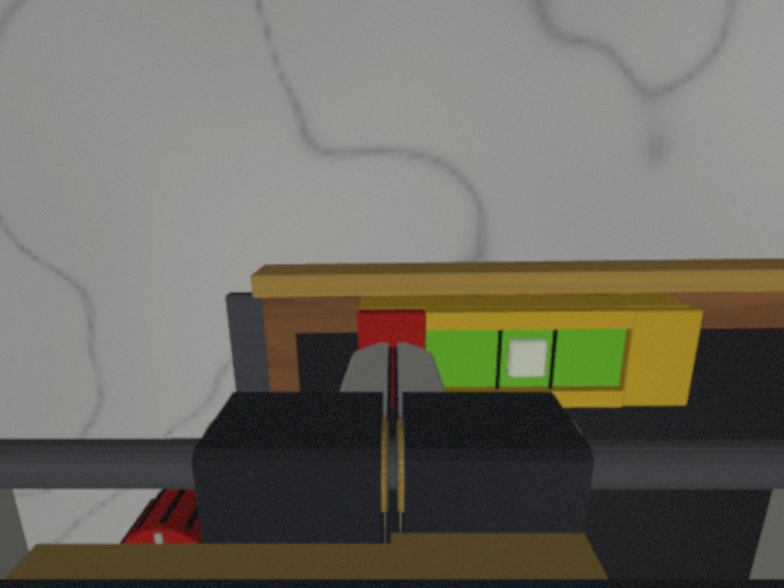

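The lines are at columns 355.8 and 394.7 (middle 375.2) and the bubble is centred at 376.4, so it is off by about −0.6 mm. The press is 17 N and the level is still against the rail.

```bash
python3 -c "
from plant import env
print(env.hand_in())"
```

```text
the job is handed in; nothing more can be done
None
```

I handed the job in at about 19 s: the yellow level lies flush along the rail, and the bubble is centred to within about 0.6 mm. The arm is still pressing the red end at about 17 N, and the bowl, cloche and spatula were not touched.

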